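# Set a tilting pipette stand on its kickstand and hold it upright

### The job

The pipette stand on the bench is tipped back on its rest. While it still lies back there, flip its orange kickstand out past the over-centre point so that it snaps all the way down; then raise the stand's frame (its blue handle bar is the place to take it) until it is upright and keep hold of it there, because it tips back by itself and a colleague is about to load it: finish while still holding it still and upright. Do not disturb the bottle, the tip box or the tube rack nearby.

Things in the scene. Friction and masses are not known exactly. Their poses are not given: they have to be found in the camera images.
- foot_hinge (a point): Middle of the foot hinge of the stand, 22 mm above the bench, on the grey base plate (136 x 175 mm, 12 mm thick), which is fixed to the bench. Its axes do not tip: x runs along the hinge line (horizontal), y points to the rear (the side to which the frame is tipped), z is up. The frame turns about this x axis.
- stand_frame (a joint): Tip angle of the frame about the foot hinge, rad: 0 upright, positive tipped back to +y of foot_hinge, 0.50 lying back on its two rubber-tipped rest struts (the start), -0.10 the forward end. Nothing stops it at 0. Rear-heavy (0.7 to 1.1 kg, pack and pipettes at the rear): it falls back to 0.50 unless held; 1 to 1.5 N at the handle holds it upright, 3 to 4 N starts it from the rest.
- handle (a point): Centre of the blue handle bar on top of the frame's two white uprights: round, 16 mm thick, 110 mm long, parallel to the hinge line and 215 mm from it. Axes of the frame: x along the bar, z up along the uprights, y to the rear. Free all round over its middle 90 mm; pipette heads end 25 mm lower, 51 to 71 mm behind.
- hub (a point): Centre of the kickstand's hub on the end of the frame: 85 mm along -x from the frame's middle and 100 mm up the frame from the hinge line. The kickstand turns about the x axis here.
- kickstand (a joint): Angle of the orange kickstand relative to the frame, rad: 0 folded up along the frame (the start), growing as it swings out to the front (-y) and down to its stop at 2.53. A hub spring pushes it away from mid-travel (1.27): up to 0.9 it springs back to 0, from 1.6 on it snaps down by itself. It takes at most 2 N at the thumb pin. Upright, its foot just clears the bench.
- thumb_pin (a point): On the kickstand's thumb pin, a round orange pin 12 mm thick, parallel to the hinge line, 105 mm from the hub's axis. It sticks out 50 mm from the leg (11 mm thick, 130 mm long) along -x, away from the frame; this point is 30 mm out from the leg's centre line, on the pin's axis.
- media_bottle: Bystander: green glass bottle with blue cap, 72 mm in diameter, 140 mm high, origin at the centre of its underside, loose. Leave alone.
- tip_box: Bystander: closed pink pipette tip box, 87 x 122 mm, 71 mm high, origin at the centre of its underside, loose. Leave alone.
- tube_rack: Bystander: pale tube block with small tubes, 70 x 160 mm, 33 mm high, origin at the centre of its underside, loose. Leave alone.

How it is judged:
By the outcome, as a careful person would: the job done as asked, in the order asked, and still so for the second after the job is handed in, while the arm keeps its last pose, push and grip.
It also fails if it takes over 56 s, if anything falls off the work surface, if the arm or the gripper's body presses on something with over 40 N, if the wrist force passes 120 N, or if a joint passes its speed limit or range.

### The arm

A 6-joint arm with a two-finger parallel gripper is mounted at the origin on the work surface. World frame = base frame: x ahead of the robot, y to its left, z up, the work surface at z = 0. Lengths are in m, angles in rad, forces in N, time in s.
With the tool pointing down it reaches from about 0.35 to 0.975 m from the base axis. Payload 7.1 kg.
Tool frame: the origin (TCP) lies midway between the tips of the shut fingers; the grasp point (between the pads) lies 19 mm behind it; z points along the fingers, x is the direction in which the jaws open and shut, and the axes are right-handed (so a half turn about z gives the same grasp; the last joint's range is limited). The gripper opens to 88 mm and grips with 3 to 60 N. Pads are 20 mm wide; open, the fingers measure 115 mm over their backs; the gripper's body (75 mm by 178 mm) begins 61 mm behind the grasp point.
Start: joints at [1.182, 0.423, 1.63, -0, 1.089, -0.019], TCP at [0.226, 0.583, 0.223] pointing down, gripper open.
Joint ranges: [-3, 3], [-0.9, 2.11], [0.09, 2.58], [-1.31, 4.45], [0.11, 2.69], [-2.54, 2.54]. Speed limits (rad/s): [2.39, 2.39, 3.01, 3.14, 3.14, 3.14].

### API

Orientations are given as a unit quaternion [w, x, y, z].
In Python, from station import move_pose, movel, movej, command_gripper, wait, inverse_kinematics, read_camera, camera_info, MotionError, job_done, get_time, get_joint_pos, get_qvel, get_effort, get_tcp_pos, get_ee_rot, get_ft_force, get_ft_torque, get_grip_width gives the robot as it stands. Calls block until the motion is done:
- move_pose(position, orientation): joint-space move of the TCP to a pose.
- movel(position, frame=None, v=0.15, until_force=None): straight line of the TCP; frame=None keeps the orientation; v is the mean speed in m/s. With until_force (N) it stops when the force on the tool has changed by that much, and returns True; else False.
- movej(angles): joint-space move.
- command_gripper(opening): opening from 0.0 (shut) to 1.0 (fully open); the grip force is fixed at half the most; returns when the fingers have stopped.
- wait(seconds).
- inverse_kinematics(position, orientation): joint angles nearest the present ones, or None.
- read_camera(name): name is "side" or "top" or "wrist"; returns the picture (384x512x3 uint8, red, green, blue); there is no depth.
- camera_info(name): a dict with "intrinsics" (3x3 intrinsics, pixels), "T" (4x4, takes a point from camera to world coordinates); the wrist camera has in their place "tool_from_camera" (4x4, takes a point from camera to tool coordinates, whose origin is the TCP and whose axes are the tool frame's). Camera axes: x right, y up, looking along -z (the intrinsics and any distortion apply to the point x, -y, -z); pixel columns grow to the right and rows downward; lengths in m; the calibration is good to about 2 mm. The wrist camera is an equidistant fisheye: a pixel r from the principal point sees the ray r / f radians off the axis. A picture is of the moment at which its call begins: read the wrist's pose just before it. camera_info takes no time and is no camera call.
A pose or a line that the arm cannot do raises MotionError and nothing moves.
- job_done(): hands the job in, once; it reports no verdict.
Readings, each from a call of its own:
- get_time(): time.
- get_joint_pos(): joint angles.
- get_qvel(): joint speeds.
- get_effort(): joint torques, N m.
- get_tcp_pos(): TCP position.
- get_ee_rot(): TCP orientation.
- get_ft_force(): force on the tool from outside, world axes, zero at the start.
- get_ft_torque(): the same for the moment, N m.
- get_grip_width(): opening from 0.0 (shut) to 1.0 (fully open).
Only numpy, scipy, OpenCV 4.12 (cv2) and the standard library are available. Lean on these libraries where they do the work, as an engineer would, in place of code of your own. Each camera call takes 0.05 s, during which the arm holds its last target.

## Working session

There is one attempt and no reset: what is moved stays moved. The work goes in short steps, each a Python script; the robot and the scene stay as the last script left them, time stands still between calls to the robot, and variables do not carry over. Pictures are saved under pics/ and viewed, and the job is handed in when it is done.

```bash
mkdir -p pics; ls
python3 - <<'E'
from station import *
import cv2, numpy as np
np.set_printoptions(precision=4,suppress=True)
for n in ["side","top","wrist"]:
    im=read_camera(n); cv2.imwrite(f"pics/{n}0.png",im[:,:,::-1])
    print(n,camera_info(n))
print(get_time(),get_tcp_pos(),get_ee_rot(),get_ft_force())
E
```

```text
pics
side {'intrinsics': array([[372.6477,   0.    , 249.7297],
       [  0.    , 372.6477, 189.5039],
       [  0.    ,   0.    ,   1.    ]]), 'T': array([[ 0.9474,  0.2021, -0.2483,  0.3872],
       [-0.32  ,  0.6235, -0.7134, -0.6846],
       [ 0.0107,  0.7553,  0.6553,  0.768 ],
       [ 0.    ,  0.    ,  0.    ,  1.    ]])}
top {'intrinsics': array([[381.0363,   0.    , 255.856 ],
       [  0.    , 381.0363, 189.7498],
       [  0.    ,   0.    ,   1.    ]]), 'T': array([[ 0.0163,  0.9851, -0.1714,  0.4537],
       [-0.9999,  0.0166,  0.0001, -0.0085],
       [ 0.003 ,  0.1714,  0.9852,  1.134 ],
       [ 0.    ,  0.    ,  0.    ,  1.    ]])}
wrist {'intrinsics': array([[297.3186,   0.    , 259.9688],
       [  0.    , 297.3186, 196.9994],
       [  0.    ,   0.    ,   1.    ]]), 'tool_from_camera': array([[ 1.    , -0.0013, -0.0011,  0.0007],
       [-0.0015, -0.96  , -0.2801, -0.0766],
       [-0.0007,  0.2801, -0.96  , -0.1623],
       [ 0.    ,  0.    ,  0.    ,  1.    ]])}
0.15 [0.2257 0.5824 0.2221] [ 0.0003  0.8251  0.5651 -0.0005] [ 0.0776 -0.7897  0.2461]
```

View pics/side0.png

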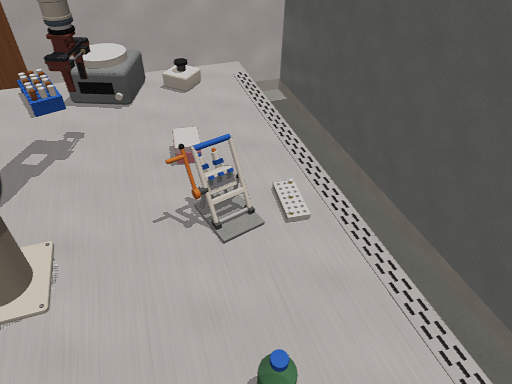

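View pics/top0.png

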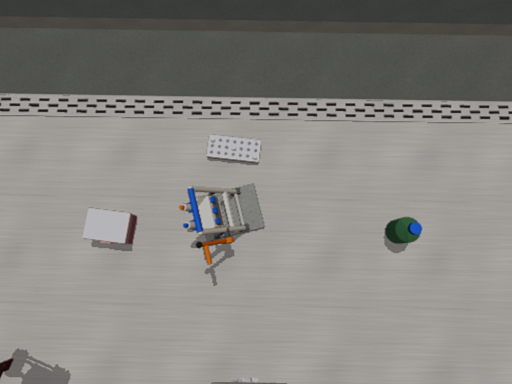

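View pics/wrist0.png

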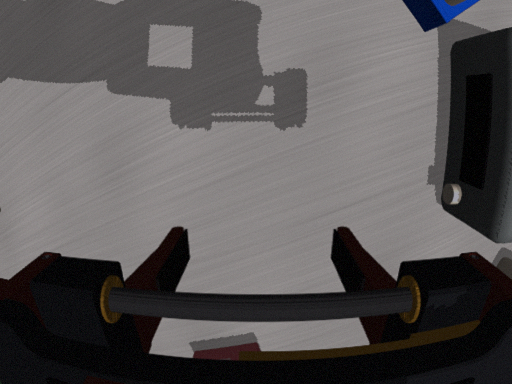

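The top view shows the stand tipped towards +y, with the kickstand on the robot's side. I'll zoom in to measure.

Run:
```python
import cv2
s=cv2.imread("pics/side0.png");t=cv2.imread("pics/top0.png")
cv2.imwrite("pics/s1.png",cv2.resize(s[120:245,155:280],None,fx=4.8,fy=4.8,interpolation=cv2.INTER_CUBIC))
cv2.imwrite("pics/t1.png",cv2.resize(t[170:280,170:280],None,fx=5,fy=5,interpolation=cv2.INTER_CUBIC))
```

```text
(no output)
```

View pics/s1.png

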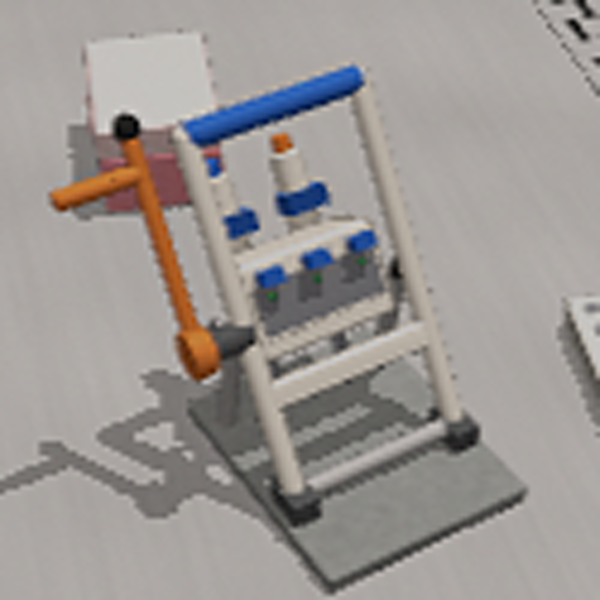

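View pics/t1.png

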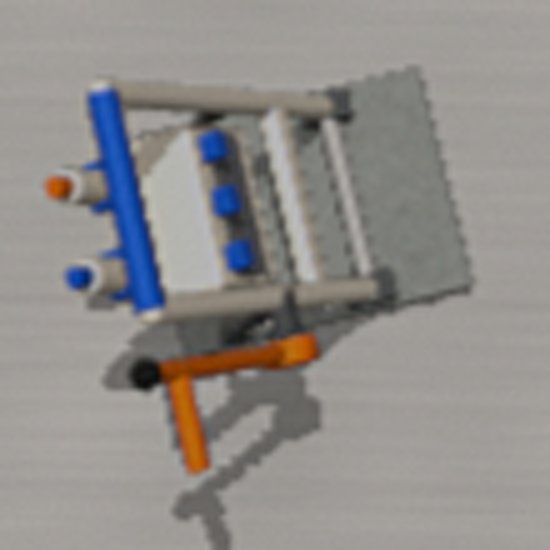

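Side crop: bar ends are at (190,133) and (357,78), the hub at (200,353), and the pin tip at (58,200). Top crop: bar ends at (104,90) and (148,310), the hub at (297,349), and the pin tip at (197,470). Next I'll fit the pose.

```bash
cat > geo.py <<'E'
import numpy as np, cv2
from station import *
np.set_printoptions(precision=4,suppress=True)
def proj(n,P):
    i=camera_info(n);T=np.linalg.inv(i['T']);c=T[:3,:3]@np.asarray(P)+T[:3,3]
    K=i['intrinsics'];return np.array([K[0,2]+K[0,0]*c[0]/-c[2],K[1,2]+K[1,1]*-c[1]/-c[2]])
def rx(a): # positive tip -> +y : z->(0,sin,cos)
    c,s=np.cos(a),np.sin(a);return np.array([[1,0,0],[0,c,s],[0,-s,c]])
def rz(a):
    c,s=np.cos(a),np.sin(a);return np.array([[c,-s,0],[s,c,0],[0,0,1]])
def world(p,par,tip=0.5):
    x,y,yaw=par[:3]; return np.array([x,y,0.022])+rz(yaw)@rx(tip)@np.asarray(p,float)
def pin(k,out=30):  # frame coords; kick angle k swings toward -y
    return np.array([-.085-out/1e3,-.105*np.sin(k),.1+.105*np.cos(k)])
E
python3 - <<'E'
from geo import *
from scipy.optimize import least_squares
S=lambda u,v:np.array([155+u/4.8-.4,120+v/4.8-.4]); Tt=lambda u,v:np.array([170+u/5-.4,170+v/5-.4])
obs=[('side',(-.055,0,.215),S(190,133)),('side',(.055,0,.215),S(357,78)),('side',(-.0905,0,.1),S(198,353)),('side',(-.137,0,.205),S(58,200)),
('side',(-.085,0,.205),S(140,176)),
('top',(-.055,0,.215),Tt(148,308)),('top',(.055,0,.215),Tt(104,92)),('top',(-.0905,0,.1),Tt(299,349)),('top',(-.137,0,.205),Tt(197,470)),('top',(-.085,0,.205),Tt(180,375))]
def f(p): return np.concatenate([proj(n,world(q,p,p[3]))-o for n,q,o in obs])
r=least_squares(f,[.6,.05,.1,.5]);print(r.x);print(f(r.x).reshape(-1,2))
r2=least_squares(lambda p:f([*p,.5]),[.6,.05,.1]);print(r2.x, f([*r2.x,.5]).reshape(-1,2))
p=r2.x;np.save('par.npy',p)
print('hinge',world((0,0,0),p),'handle',world((0,0,.215),p),'hub',world((-.085,0,.1),p))
for k in (0,.9,1.3,1.7,2,2.53):print(k,world(pin(k),p))
print('upright handle',world((0,0,.215),p,0))
E
```

```text
[0.5932 0.0374 0.2697 0.5202]
[[-0.7162  0.9879]
 [ 0.2666 -0.1146]
 [-0.9471  0.7152]
 [-0.9227  0.9639]
 [ 0.5543 -0.6501]
 [ 0.4305 -0.4615]
 [-0.8624 -0.5916]
 [-0.5526  1.3252]
 [ 0.8693 -0.0363]
 [-0.6708 -2.1418]]
[0.5924 0.0401 0.2732] [[-0.7223  0.5739]
 [ 0.2665 -0.6012]
 [-1.1849  0.3082]
 [-0.966   0.62  ]
 [ 0.5239 -1.0359]
 [ 0.8041 -0.4747]
 [-0.6705 -0.663 ]
 [-0.8359  1.4607]
 [ 1.3158  0.0064]
 [-0.3119 -2.1261]]
hinge [0.5924 0.0401 0.022 ] handle [0.5646 0.1394 0.2107] hub [0.4977 0.0633 0.1098]
0 [0.4552 0.1037 0.2019]
0.9 [0.4798 0.0159 0.2065]
1.3 [ 0.4891 -0.0173  0.1829]
1.7 [ 0.4952 -0.039   0.1478]
2 [ 0.497  -0.0456  0.1172]
2.53 [ 0.4942 -0.0354  0.0632]
upright handle [0.5924 0.0401 0.237 ]
```

Residuals are about 1 px, which is consistent with the given sizes. The jaws will be shut and used as a probe, pushing the pin from the rear along its arc. First I'll check that the waypoints are reachable.

```bash
cat >> geo.py <<'E'
from scipy.spatial.transform import Rotation as Ro
def quat(par,tip=0.):
    R=rz(par[2])@rx(tip)@np.array([[0,1,0],[1,0,0],[0,0,-1.]])
    q=Ro.from_matrix(R).as_quat();q=q[[3,0,1,2]];return q
def flip_wp(par,k,out=33,dy=.0195,dz=-.022):
    w=world(pin(k,out),par); return w+rz(par[2])@np.array([0,dy,dz])
def grasp_wp(par,tip,up=0.):
    return world((0,0,.215-.017+up),par,tip),quat(par,tip)
E
python3 - <<'E'
from geo import *
p=np.load('par.npy');q=quat(p)
for k in (0,.5,1,1.5,1.85):
    w=flip_wp(p,k);print(k,w,inverse_kinematics(w,q))
for t,u in ((.5,.08),(.5,0),(.25,0),(0,0)):
    w,qq=grasp_wp(p,t,u);print(t,u,w,inverse_kinematics(w,qq))
E
```

```text
0 [0.447  0.1217 0.1799] [ 0.2401  0.2489  2.0124 -0.      0.8803 -1.6039]
0.5 [0.4606 0.0732 0.1928] [ 0.1321  0.233   1.9959 -0.      0.9127 -1.7119]
1 [0.4742 0.0247 0.1799] [ 0.027   0.2652  1.9889 -0.      0.8875 -1.8169]
1.5 [ 0.4845 -0.0119  0.1445] [-0.0491  0.3363  1.9931 -0.      0.8122 -1.893 ]
1.85 [ 0.4883 -0.0254  0.1108] [-0.0764  0.4003  2.0022 -0.      0.7391 -1.9204]
0.5 0.08 [0.5565 0.1684 0.266 ] [ 0.5228  0.3851  1.6756 -0.5102  1.2573 -1.1171]
0.5 0 [0.5668 0.1315 0.1958] [ 0.4603  0.4586  1.7467 -0.5551  1.1059 -1.0872]
0.25 0 [0.5792 0.0873 0.2138] [ 0.2602  0.3816  1.7435 -0.2923  1.0324 -1.4311]
0 0 [0.5924 0.0401 0.22  ] [ 0.0475  0.3807  1.7031 -0.      1.0577 -1.7964]
```

Run:
```python
from geo import *
p=np.load('par.npy');q=quat(p)
b=flip_wp(p,0,dy=.0195+.03)
command_gripper(0.)
move_pose(b+[0,0,.10],q)
movel(b,v=.15)
print(get_time(),get_tcp_pos(),b,get_ft_force(),get_grip_width())
cv2.imwrite("pics/s2.png",cv2.resize(read_camera("side")[100:240,145:285,::-1],None,fx=4,fy=4))
cv2.imwrite("pics/w2.png",read_camera("wrist")[:,:,::-1])
```

```text
4.075 [0.4394 0.1509 0.1804] [0.439  0.1506 0.1799] [-0.3542 -0.1468  0.192 ] 0.008596881058573215
```

View pics/s2.png

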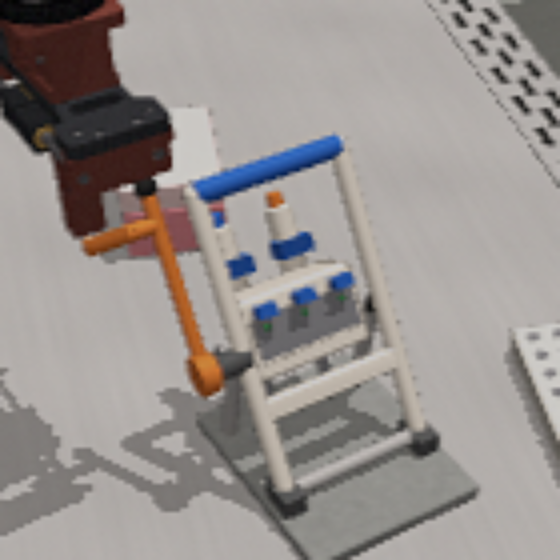

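View pics/w2.png

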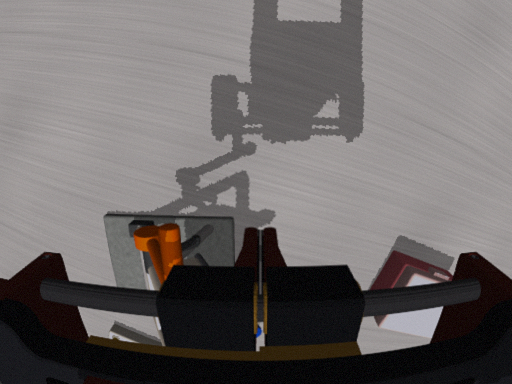

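The side view shows the fingers behind the pin (about (85,235) in the crop), at the middle of its length and clear of the leg. Now I'll push along the arc.

Run:
```python
from geo import *
p=np.load('par.npy')
for k in (0,.35,.7,1.0,1.25,1.5,1.7):
    movel(flip_wp(p,k,out=35,dz=-.022 if k<1.4 else -.017),v=.08)
    print(k,get_time(),get_tcp_pos(),get_ft_force())
cv2.imwrite("pics/s3.png",cv2.resize(read_camera("side")[100:240,145:285,::-1],None,fx=4,fy=4))
```

```text
0 4.7 [0.4452 0.1209 0.1801] [-0.4729 -0.3491 -0.262 ]
0.35 5.3083 [0.4547 0.0876 0.1917] [0.9739 1.7363 0.5223]
0.7 5.9167 [0.4643 0.0523 0.1906] [ 0.5956 -0.0552  0.6161]
1.0 6.4583 [0.4722 0.0237 0.1797] [-0.2491 -0.1779  0.0823]
1.25 6.9333 [0.4778 0.0034 0.1642] [ 0.4503 -0.3687 -0.5022]
1.5 7.3667 [ 0.4823 -0.0127  0.149 ] [-0.2463  0.7555  0.2971]
1.7 7.775 [ 0.4847 -0.0217  0.1301] [ 1.1991 -0.8361  0.6615]
```

View pics/s3.png

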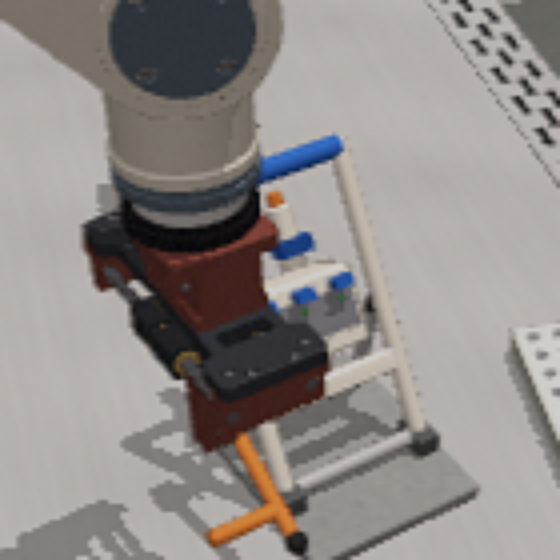

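The kickstand has swung out and down; its foot is at about (297,543) in the crop. I'll retreat upward, go over the handle and check.

Run:
```python
from geo import *
p=np.load('par.npy')
c=get_tcp_pos(); movel(np.array(c)+[-.01,0,.17],v=.2)
w,q=grasp_wp(p,.5,.10)
command_gripper(.55)
move_pose(w,q)
print(get_time(),get_tcp_pos(),w,get_ft_force(),get_grip_width())
s=read_camera("side");t=read_camera("top")
cv2.imwrite("pics/s4.png",cv2.resize(s[100:240,145:285,::-1],None,fx=4,fy=4))
cv2.imwrite("pics/w4.png",read_camera("wrist")[:,:,::-1])
for k in (0,2.53): print(k,[(proj("side",world(pin(k,o),p))-[145,100])*4 for o in (0,30)])
print('bar',[(proj("side",world((x,0,.215),p))-[145,100])*4 for x in (-.055,.055)])
```

```text
10.5917 [0.5536 0.177  0.2834] [0.5539 0.1777 0.2835] [ 0.4103  0.0064 -0.0844] 0.5466923447132402
0 [array([157.1621, 220.9232]), array([114.7292, 236.1295])]
2.53 [array([281.0984, 504.8506]), array([240.4112, 523.8991])]
bar [array([193.8442, 191.5288]), array([336.9662, 140.9951])]
```

View pics/s4.png

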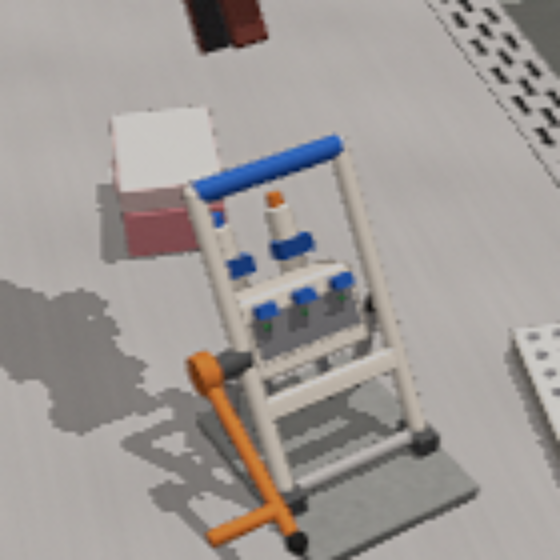

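View pics/w4.png

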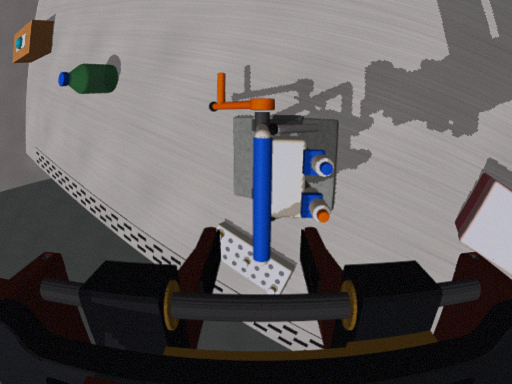

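The kickstand is fully down: its pin root is at (280,512) in the crop, and (281,505) is predicted for 2.53. In the wrist view the bar runs along column 262, centred between the fingers, with ends at about rows 122 and 262. I'll refine the pose with the wrist camera.

```bash
cat >> geo.py <<'E'
def wproj(P,tcp,qw):
    i=camera_info("wrist");Tc=i['tool_from_camera'];R=Ro.from_quat(np.array(qw)[[1,2,3,0]]).as_matrix()
    t=R.T@(np.asarray(P)-tcp); c=Tc[:3,:3].T@(t-Tc[:3,3]); v=np.array([c[0],-c[1],-c[2]])
    th=np.arctan2(np.hypot(v[0],v[1]),v[2]);K=i['intrinsics'];r=K[0,0]*th/np.hypot(v[0],v[1])
    return np.array([K[0,2]+r*v[0],K[1,2]+r*v[1]])
E
python3 - <<'E'
from geo import *
p=np.load('par.npy');tcp=np.array(get_tcp_pos());q=get_ee_rot()
im=cv2.imread("pics/w4.png");h=cv2.cvtColor(im,cv2.COLOR_BGR2HSV)
m=cv2.inRange(h,(105,150,60),(130,255,255))
n,l,st,ce=cv2.connectedComponentsWithStats(m)
for i in range(1,n):
    if st[i,4]>300: print(st[i],ce[i])
i=1+np.argmax(st[1:,4]);
for r in (135,160,190,220,250):
    c=np.where(l[r]==i)[0];print(r,c.min(),c.max(),c.mean())
for x in (-.055,-.03,0,.03,.055):print(x,wproj(world((x,0,.215),p),tcp,q))
print('hub',wproj(world((-.085,0,.1),p),tcp,q),'pin tip',wproj(world(pin(2.53,52),p),tcp,q))
E
```

```text
[ 253  138   19  124 2124] [261.564  198.2825]Traceback (most recent call last):
  File "<stdin>", line 10, in <module>
    return umr_minimum(a, axis, None, out, keepdims, initial, where)
ValueError: zero-size array to reduction operation minimum which has no identity
```

Run:
```python
from geo import *
p=np.load('par.npy');tcp=np.array(get_tcp_pos());q=get_ee_rot()
im=cv2.imread("pics/w4.png");h=cv2.cvtColor(im,cv2.COLOR_BGR2HSV)
m=cv2.inRange(h,(105,150,60),(130,255,255))
for r in (145,160,190,220,250):
    c=np.where(m[r,240:285])[0]+240;print(r,c.min(),c.max(),c.mean())
for x in (-.055,-.03,0,.03,.055):print(x,wproj(world((x,0,.215),p),tcp,q))
print('hub',wproj(world((-.085,0,.1),p),tcp,q),'pin tip',wproj(world(pin(2.53,52),p),tcp,q))
```

```text
145 254 271 262.5
160 254 270 262.0
190 253 270 261.5
220 253 269 261.0
250 254 269 261.5
-0.055 [261.7567 138.5777]
-0.03 [261.7651 168.3138]
0 [261.7599 202.5262]
0.03 [261.7408 234.455 ]
0.055 [261.7167 258.9969]
hub [261.0491 105.5527] pin tip [219.942  73.266]
```

The fitted pose matches the wrist picture to within a pixel. I'll grasp the bar now.

Run:
```python
from geo import *
p=np.load('par.npy')
w,q=grasp_wp(p,.5,0)
print(movel(w,q,v=.1,until_force=8),get_tcp_pos(),w,get_ft_force())
command_gripper(0.)
wait(.2)
print(get_time(),get_grip_width()*88,get_tcp_pos(),get_ft_force(),get_ft_torque())
cv2.imwrite("pics/s5.png",cv2.resize(read_camera("side")[100:240,145:285,::-1],None,fx=4,fy=4))
cv2.imwrite("pics/w5.png",read_camera("wrist")[:,:,::-1])
```

```text
False [0.5672 0.1319 0.1963] [0.5668 0.1315 0.1958] [-0.1206  0.1844  0.5704]
12.7083 15.310194408380859 [0.5669 0.1314 0.196 ] [ 0.0487 -1.2065  3.2754] [-0.0913  0.0495 -0.1338]
```

View pics/s5.png

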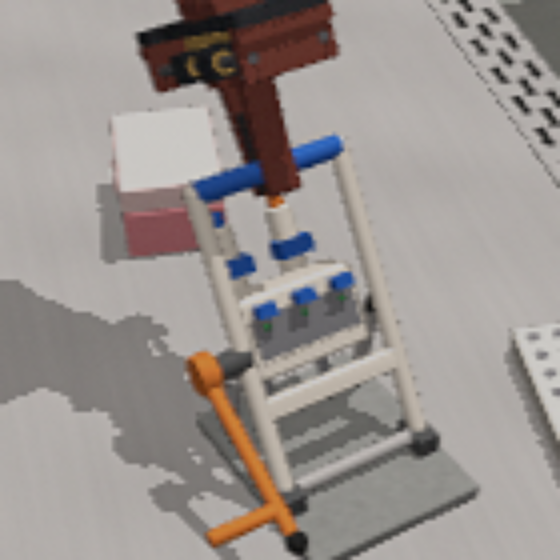

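View pics/w5.png

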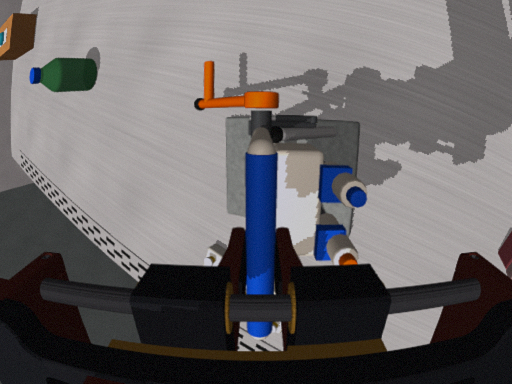

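The bar is held: the opening is 15.3 mm on a 16 mm bar, with small forces. Now I'll raise it along the arc.

Run:
```python
from geo import *
p=np.load('par.npy')
for t in (.42,.34,.26,.18,.10,.04,0.):
    w,q=grasp_wp(p,t,0); movel(w,q,v=.05)
    print(t,get_time(),get_grip_width()*88,get_ft_force(),get_ft_torque())
wait(.5)
print(get_time(),get_tcp_pos(),w,get_ft_force())
cv2.imwrite("pics/s6.png",cv2.resize(read_camera("side")[100:240,145:285,::-1],None,fx=4,fy=4))
cv2.imwrite("pics/t6.png",cv2.resize(read_camera("top")[100:290,80:280,::-1],None,fx=3,fy=3))
cv2.imwrite("pics/w6.png",read_camera("wrist")[:,:,::-1])
for x,z in ((-.055,.215),(.055,.215),(-.055,0),(.055,0),(-.0905,.1)):
    print(x,z,[(proj("side",world((x,0,z),p,t))-[145,100])*4 for t in (-.05,0,.05)])
```

```text
0.42 13.275 15.462277170325871 [-4.1975  4.1298  3.9538] [ 0.4706  0.451  -0.2305]
0.34 13.7417 15.171087120121262 [-5.6239  4.2187  5.645 ] [ 0.4346  0.6447 -0.2341]
0.26 14.2083 15.199564704437611 [-5.8334  3.516   7.3501] [ 0.2594  0.8161 -0.3076]
0.18 14.675 15.124288074530831 [-6.4015  2.4059  8.6568] [ 0.1513  0.9722 -0.2593]
0.1 15.1417 15.2398799329166 [-6.4611  0.7619  9.2279] [ 0.0419  1.0779 -0.1608]
0.04 15.5333 15.165007197398154 [-7.0554 -0.0988 10.6716] [-0.0871  1.1517 -0.1628]
0.0 15.8417 15.08108643650091 [-6.94   -1.3045 11.0786] [-0.1983  1.169  -0.0817]
16.3417 [0.5913 0.04   0.2202] [0.5924 0.0401 0.22  ] [-7.392  -0.038  10.8117]
-0.055 0.215 [array([280.0296, 246.497 ]), array([270.9234, 237.1698]), array([262.0006, 228.7011])]
0.055 0.215 [array([432.2068, 188.4215]), array([422.5104, 179.9664]), array([412.9402, 172.3357])]
-0.055 0 [array([287.8008, 487.9476]), array([287.8008, 487.9476]), array([287.8008, 487.9476])]
0.055 0 [array([418.8811, 427.1846]), array([418.8811, 427.1846]), array([418.8811, 427.1846])]
-0.0905 0.1 [array([236.2713, 405.482 ]), array([232.4416, 400.9137]), array([228.6644, 396.6622])]
```

View pics/s6.png

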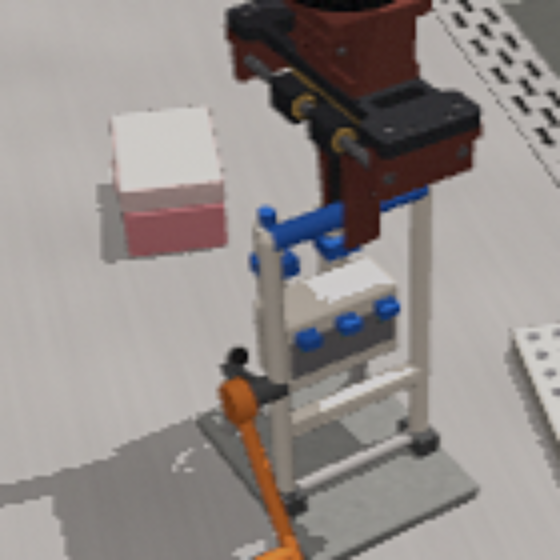

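View pics/w6.png

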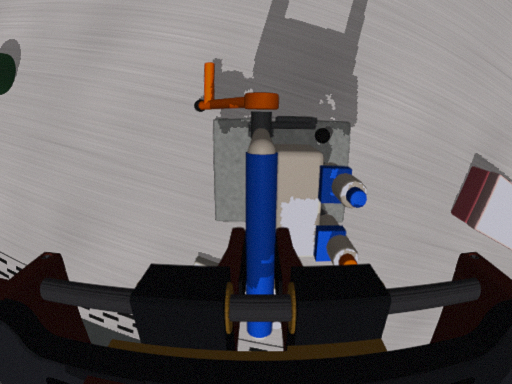

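View pics/t6.png

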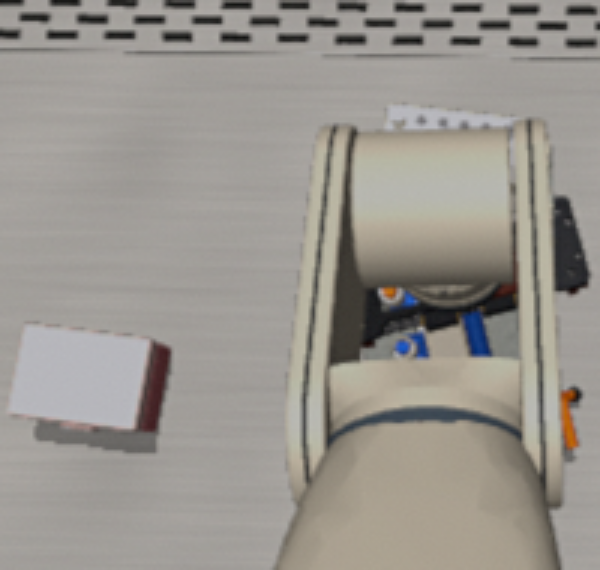

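The uprights are vertical and match the tip = 0 prediction: left bar end at about (272,236) against (271,237), hub at (238,400) against (232,401), which has the same 1 px bias as at rest. The kickstand is still down. One more check for stillness and untouched bystanders, then I'll hand in.

Run:
```python
from geo import *
a=np.array(get_tcp_pos());s=read_camera("side");wait(1.0);b=np.array(get_tcp_pos());s2=read_camera("side")
print(get_time(),b-a,get_grip_width()*88,get_ft_force(),np.abs(get_qvel()).max())
o=cv2.imread("pics/side0.png")[:,:,::-1]
d=cv2.absdiff(s2,o).max(2)
for n,(x0,x1,y0,y1) in dict(bottle=(250,305,345,384),rack=(270,312,176,222),box=(172,200,126,165)).items(): print(n,(d[y0:y1,x0:x1]>40).sum())
print('motion px',(cv2.absdiff(s,s2).max(2)>40).sum())
job_done()
```

```text
17.5917 [-0.  0. -0.] 15.208050288291767 [-6.5788 -0.5362 11.2273] 0.0012260655334373632
bottle 0
rack 0
box 265
motion px 1
the job is handed in; nothing more can be done
```

The kickstand is down, and the frame is upright with the gripper still holding it. I handed the job in at about 17.6 s.

- **Kickstand:** With the stand still lying back, I pushed the thumb pin over with the shut fingers until the kickstand snapped down. The pin ended within about 2 px of where its 2.53 stop should put it.
- **Raising the frame:** I gripped the blue bar (15.2 mm opening on a 16 mm bar) and swung it up around the hinge to upright. The bar and hub in the side picture fit a tip angle of 0, to about 0.01–0.02 rad.
- **Holding still:** Over the last second the arm did not move and two side pictures showed no motion. The force on the wrist stayed near 13 N. About 7 N of that is sideways, from roughly 1 mm of position mismatch that I left alone.
- **Bystanders:** The bottle and rack showed no change in the side picture. The tip box region did differ (265 px), which I put down to the kickstand and handle covering it in the first picture. By eye, the box itself is in the same place before and after.

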